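# Load a battery pack into the third gap of a charging rack

## Robot

A 7-joint arm with a two-finger parallel gripper is mounted at the origin on a cart in front of the work surface, level with it; the furniture and walls round the work are solid. World frame = base frame: x ahead of the robot, y to its left, z up, the work surface at z = 0. Lengths are in mm, angles in rad, forces in N, time in s.
With the tool pointing down it reaches from about 400 to 925 mm from the base axis. Payload 5.6 kg.
Tool frame: the origin (TCP) lies on the centre line of the jaws, within the pads' length; the fingertips stand 22 mm ahead of it and the grasp point (between the pads) lies 3 mm ahead of it (env.finger_overhang is the distance from the TCP to the fingertips, in mm); x points along the fingers, z is the direction in which the jaws open and shut, and the axes are right-handed (so a half turn about x gives the same grasp; the last joint's range is limited). The gripper opens to 85 mm and grips with 20 to 120 N. Pads are 22 mm wide; open, the fingers measure 114 mm over their backs; the gripper's body (76 mm by 85 mm) begins 54 mm behind the grasp point. The pads swing forward as they close: fully open they stand 13 mm farther back than shut.
Start: joints at [-1.355, 0.468, -0.012, 1.603, 0.006, 1.071, -0.056], TCP at [166.388, 628.349, 253.29] pointing down, gripper open.
Joint ranges: [-2.53, 2.53], [-0.31, 2.02], [-1.57, 1.55], [0.28, 2.44], [-1.29, 4.43], [0.15, 1.84], [-2.92, 2.92]. Speed limits (rad/s): [2.57, 2.57, 3.14, 3.14, 3.14, 3.14, 3.14].

## Interface

Orientations are given as a unit quaternion [x, y, z, w].
In Python, from workcell import env gives the robot as it stands.
- The arm moves only by the shell command python3 -m inch 'ROWS' [FORCE]. ROWS is a JSON object of lists of equal length, an entry for each row: "linear": the shift along the tool's x, y, z each as a share of 0.02 m, from -1 to 1, a list of three; "turn": the turn about the tool's x as a share of 0.08 rad, from -1 to 1; "grip": the closure, from 0 (fully open) to 1 (shut). In form: {"linear": [[tx, ty, tz], ...], "turn": [turn, ...], "grip": [grip, ...]}. A call has 1 to 10 rows; each row shifts and turns the pose as measured when the row begins, along the tool's axes as they then stand; what a row does not reach is not made up. A row lasts 1/8 s, in which the tool goes at most 62.5 mm and 10.7 degrees, less where a joint would pass 70% of its speed; a pose out of reach is approached as far as the arm can. A call with a number of a shift or a turn outside -1 to 1 is refused whole. A call with a gripper value outside its range is refused whole. The fingers move at their own pace and stop on an object; FORCE is the grip in N (left out, the last holds). Time passes only in rows, so rows that do not move let the fingers close. It gives the time, the measured TCP pose, the force and the opening at its end, in the units of the state.
- env.state(): the state, without advancing time (a new reading comes with each control period).
- env.read_camera(name): name is "side" or "top"; returns a dict with "color" (384x512x3 uint8, red, green, blue), "depth" (384x512 float32, mm along the optical axis (not along the pixel's ray), 0 where there is no reading), "camera_matrix" (3x3 intrinsics, pixels), "T" (4x4, takes a point from camera to world coordinates). Camera axes: x right, y up, looking along -z (the intrinsics and any distortion apply to the point x, -y, -z); pixel columns grow to the right and rows downward; lengths in mm; the calibration is good to about 2 mm. A picture is of the moment at which its call begins.
- env.close_job(): hands the job in, once; it reports no verdict.
The state is a dict: "time_s": time; "joints": joint angles; "qvel": joint speeds; "tau": joint torques, N m; "position": TCP position; "tcp_rot": TCP orientation; "wrist_force": force on the tool from outside, world axes, zero at the start; "ft_torque": the same for the moment, N m; "opening": opening from 0.0 (shut) to 1.0 (fully open).
Only numpy, scipy, OpenCV 4.12 (cv2) and the standard library are available. Lean on these libraries where they do the work, as an engineer would, in place of code of your own. Each camera call takes 0.05 s, during which the arm holds its last target.

## Task

The blue battery pack lies in the front channel of the six-gap charging rack, at one end of it. With the fingertips only, never gripping or lifting the pack, push it along the front rail past the first two gaps, counted from the end where it now lies and counting full gaps as well as empty ones, then push it fully home into the third gap, against the back wall. Do not let it enter any other gap, and leave the glue stick and the other things on the desk where they are.

Things in the scene. Friction and masses are not known exactly. Their poses are not given: they have to be found in the camera images.
- rack: Charging rack, fixed, turned a little either way: black base plate 150 x 416 mm, 4 mm thick. Origin on the desk under the middle of its front channel; x points into the gaps, away from the robot, y left along the rail, z up. Grey back wall: face at x = 94 mm, top 38 mm over the desk. Black packs fixed in the gaps at y = 75 and -125 mm do not reach into the channel; the other gaps are empty.
- channel (a point): Middle of the channel's floor (rack x = 0, y = 0, 4 mm over the desk). The channel is straight along rack y, 66 mm wide, open above and at its ends (y = +/-208 mm). Robot's side: aluminium front rail, x = -39 to -33 mm, top 12 mm over the desk. Far side: round noses of the grey partitions and a kerb beyond the outer ones, at x = 33 mm, tops 18 mm over the desk.
- partition (a point): Foot of the middle partition's nose (rack x = 33, y = 0 mm, 4 mm over the desk). Seven partitions 7 mm thick at y = -150, -100, -50, 0, 50, 100, 150 mm make six gaps, 43 mm wide and 61 mm deep, centred at y = 125, 75, 25, -25, -75, -125 mm.
- pack: Loose blue battery pack, 60 mm long in its x, 38 mm wide in y, 36 mm high, 0.15 kg, upright edges rounded 5 mm. Origin at the centre of its underside, 4 mm over the desk, on the base plate. Axes start parallel to the rack's. It lies in the channel, 3 mm play before and behind, about 180 mm left or right of the rack's middle. Fully home its origin is at rack x = 64 mm.
- left3 (a point): Where the pack's origin is when fully home in the third gap counted from the left end (rack x = 64, y = +25 mm, z = 4 mm).
- right3 (a point): Where the pack's origin is when fully home in the third gap counted from the right end (rack x = 64, y = -25 mm, z = 4 mm).
- glue_stick: Blue and white glue stick, diameter 24 mm, 92 mm high, standing loose in the channel at the other end of the rack from the pack; origin at the centre of its foot. Leave it standing.
- stapler: Small grey-brown stapler, 130 x 34 x 48 mm, loose on the desk at the left; origin at the centre of its underside. Leave it.
- eraser: Blue-sleeved eraser, 21 x 52 x 12 mm, loose on the desk at the left; origin at the centre of its underside. Leave it.
- clip: Black binder clip, 50 x 32 x 30 mm, loose on the desk at the right front; origin at the centre of its underside. Leave it.

How it is judged (in metres and radians):
On the way, in this order (a step that is already met when the one before it is completed fails the run):
1. the fingers push the pack along the channel in front of the first gap from its own end (within 20 mm of the gap's middle) (((y of glue_stick in the frame of rack below 0 m and y of pack in the frame of rack between 0.105 and 0.145 m and x of pack in the frame of rack between -0.012 and 0.012 m and contact force between pack and the fingers above 0.05 N) or (y of glue_stick in the frame of rack above 0 m and y of pack in the frame of rack between -0.145 and -0.105 m and x of pack in the frame of rack between -0.012 and 0.012 m and contact force between pack and the fingers above 0.05 N))).
2. then in front of the second gap (within 20 mm of its middle) (((y of glue_stick in the frame of rack below 0 m and y of pack in the frame of rack between 0.055 and 0.095 m and x of pack in the frame of rack between -0.012 and 0.012 m and contact force between pack and the fingers above 0.05 N) or (y of glue_stick in the frame of rack above 0 m and y of pack in the frame of rack between -0.095 and -0.055 m and x of pack in the frame of rack between -0.012 and 0.012 m and contact force between pack and the fingers above 0.05 N))).
3. then in front of the third gap, still in the channel (within 12 mm of its middle) (((y of glue_stick in the frame of rack below 0 m and y of pack in the frame of rack between 0.013 and 0.037 m and x of pack in the frame of rack between -0.012 and 0.012 m and contact force between pack and the fingers above 0.05 N) or (y of glue_stick in the frame of rack above 0 m and y of pack in the frame of rack between -0.037 and -0.013 m and x of pack in the frame of rack between -0.012 and 0.012 m and contact force between pack and the fingers above 0.05 N))).
4. then fully home in the third gap (((y of glue_stick in the frame of rack below 0 m and horizontal distance between pack and left3 below 0.006 m) or (y of glue_stick in the frame of rack above 0 m and horizontal distance between pack and right3 below 0.006 m)) and x of pack in the frame of rack above 0.06 m and height (world z) of pack below 0.007 m and angle between pack's own z axis and vertical below 0.1 rad and angle between the x axis of pack and the x axis of rack, either way round below 0.12 rad), for 0.2 s.
At the end, for the whole second after the job is handed in: The pack stands flat and at rest in the third gap counted from the end where it started (the end away from the glue stick), within 4 mm of the back wall, within 6 mm of the home point and within 0.12 rad of the gap's direction (all of step 4 and linear speed of pack below 0.01 m/s); the robot touches nothing.
It fails at once if the pack is lifted more than 6 mm off the base plate (height (world z) of pack above 0.01 m).
It fails at once if the pack is tipped by more than 0.3 rad (angle between pack's own z axis and vertical above 0.3 rad).
It fails at once if the pack enters another gap than the third by more than 15 mm (x of pack in the frame of rack above 0.018 m and not ((y of glue_stick in the frame of rack below 0 m and y of pack in the frame of rack between 0.013 and 0.037 m) or (y of glue_stick in the frame of rack above 0 m and y of pack in the frame of rack between -0.037 and -0.013 m))).
It fails at once if the glue stick, stapler, eraser or binder clip is moved by more than 20 mm (distance of any of glue_stick, stapler, eraser, clip from where it was at the start of the episode above 0.02 m).
It fails at once if the glue stick is tipped by more than 0.3 rad (angle between glue_stick's own z axis and vertical above 0.3 rad).
It also fails if it takes over 54 s, if anything falls off the work surface, if the arm or the gripper's body presses on something with over 40 N, if the wrist force passes 120 N, or if a joint passes its speed limit or range.

## Working session

There is one attempt and no reset: what is moved stays moved. The work goes in short steps, Python scripts to look and compute and a shell command to move; the robot and the scene stay as the last step left them, time stands still between calls to the robot, and variables do not carry over. Pictures are saved under pics/ and viewed, and the job is handed in when it is done.

```bash
mkdir -p pics; ls; python3 - <<'E'
from workcell import env
import cv2
print(env.state(), env.finger_overhang)
for n in("top","side"):
    c=env.read_camera(n)
    cv2.imwrite(f"pics/{n}0.png",cv2.resize(c["color"][:,:,::-1],(800,600),interpolation=cv2.INTER_CUBIC))
    print(n,c["camera_matrix"],c["T"])
E
```

```text
pics
{'time_s': 0.0, 'joints': array([-1.35499277,  0.46837723, -0.01158827,  1.60365315,  0.00600002,
        1.07140813, -0.05628905]), 'qvel': array([ 0.00210032, -0.00168185,  0.00076953,  0.00018496, -0.00134257,
        0.00210217, -0.00031055]), 'tau': array([ 6.53635489e-04, -5.32374680e+01,  2.17299600e-02, -2.51306909e+01,
        1.14481326e-02,  7.65638135e-03,  8.76524666e-06]), 'position': array([166.28655249, 627.81563691, 252.32603815]), 'tcp_rot': array([-0.43170729,  0.56083168,  0.43085378,  0.55987647]), 'wrist_force': array([-0.92334087,  0.28948358, -0.39297624]), 'ft_torque': array([-0.02329299,  0.04070053,  0.00983773]), 'opening': 0.9991699682739118} 22.0
top [[408.08510422   0.         256.6858842 ]
 [  0.         408.08510422 201.4861056 ]
 [  0.           0.           1.        ]] [[ 7.36695609e-03  9.82385168e-01 -1.86722012e-01  2.37781488e+02]
 [-9.99953104e-01  8.41111286e-03  4.80040843e-03 -1.80457713e+01]
 [ 6.28638996e-03  1.86677891e-01  9.82401062e-01  1.46653339e+03]
 [ 0.00000000e+00  0.00000000e+00  0.00000000e+00  1.00000000e+00]]
side [[353.68509128   0.         248.0040717 ]
 [  0.         353.68509128 192.88220202]
 [  0.           0.           1.        ]] [[ 8.96194179e-01  2.03064229e-01 -3.94462815e-01  7.06466899e+01]
 [-4.43200782e-01  4.50293608e-01 -7.75118529e-01 -8.79493013e+02]
 [ 2.02252380e-02  8.69482942e-01  4.93548735e-01  5.89296055e+02]
 [ 0.00000000e+00  0.00000000e+00  0.00000000e+00  1.00000000e+00]]
```

View pics/top0.png

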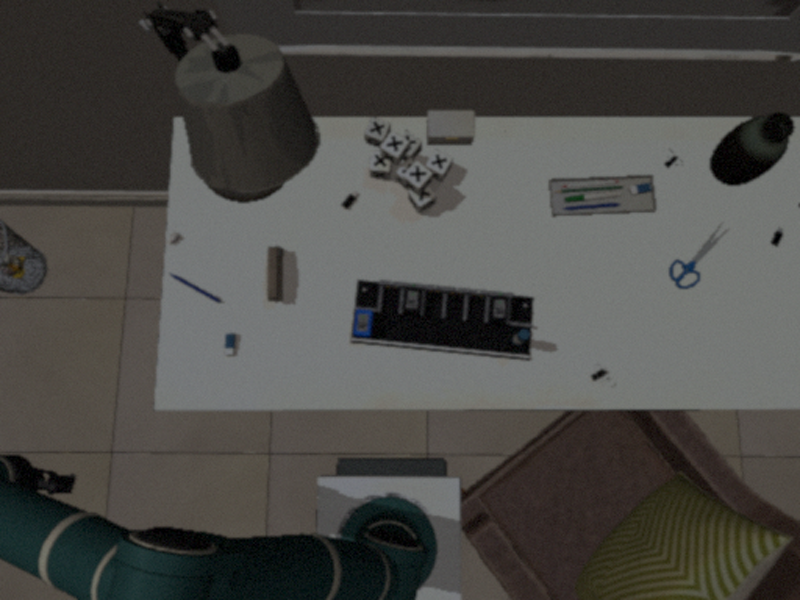

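View pics/side0.png

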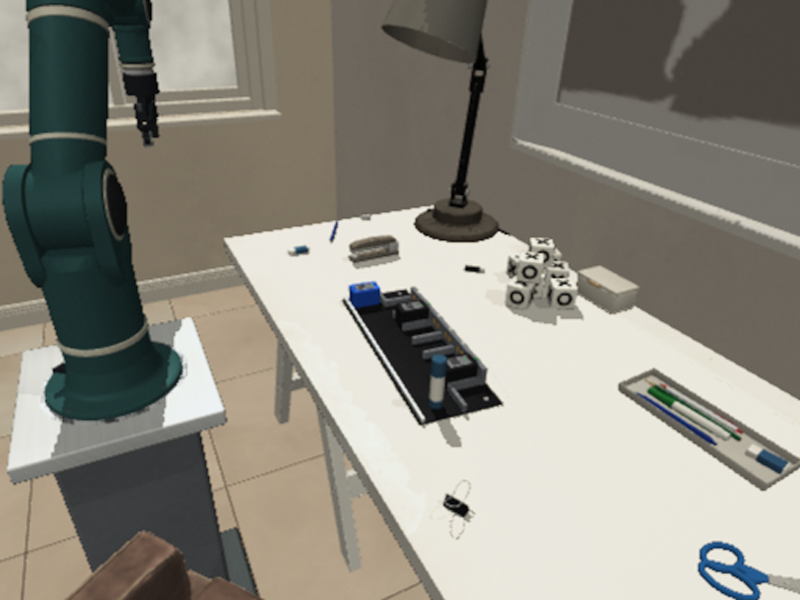

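The blue pack is at the left end (top picture ~363,322) and the glue stick at the right (~522,336), so the target is left3. Next I'll enlarge to get the rack pose.

```bash
cat > h.py <<'E'
from workcell import env
import cv2, numpy as np
from scipy.optimize import least_squares
def crop(n,r0,r1,c0,c1,k,out,img=None):
    c=img or env.read_camera(n)
    a=c["color"][r0:r1,c0:c1,::-1]
    a=cv2.convertScaleAbs(a,alpha=1.6)
    cv2.imwrite(out,cv2.resize(a,None,fx=k,fy=k,interpolation=cv2.INTER_CUBIC)); return c
def ray(c,u,v,z):
    K,T=c["camera_matrix"],c["T"]
    d=np.array([(u-K[0,2])/K[0,0],-(v-K[1,2])/K[1,1],-1]); d=T[:3,:3]@d; o=T[:3,3]
    return o+d*(z-o[2])/d[2]
def proj(c,p):
    K,T=c["camera_matrix"],c["T"]; q=T[:3,:3].T@(np.asarray(p,float)-T[:3,3])
    return np.array([K[0,0]*q[0]/-q[2]+K[0,2],K[1,1]*-q[1]/-q[2]+K[1,2]])
E
python3 - <<'E'
from h import *
crop("top",170,240,215,350,5.9,"pics/t1.png"); crop("side",175,275,215,325,7,"pics/s1.png")
E
```

```text
(no output)
```

View pics/t1.png

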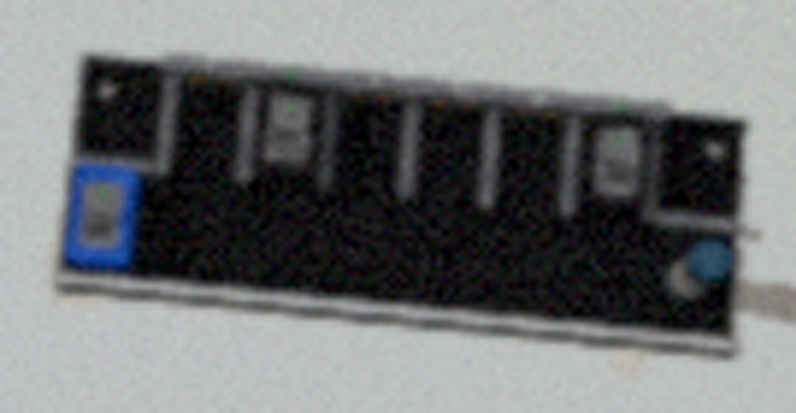

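View pics/s1.png

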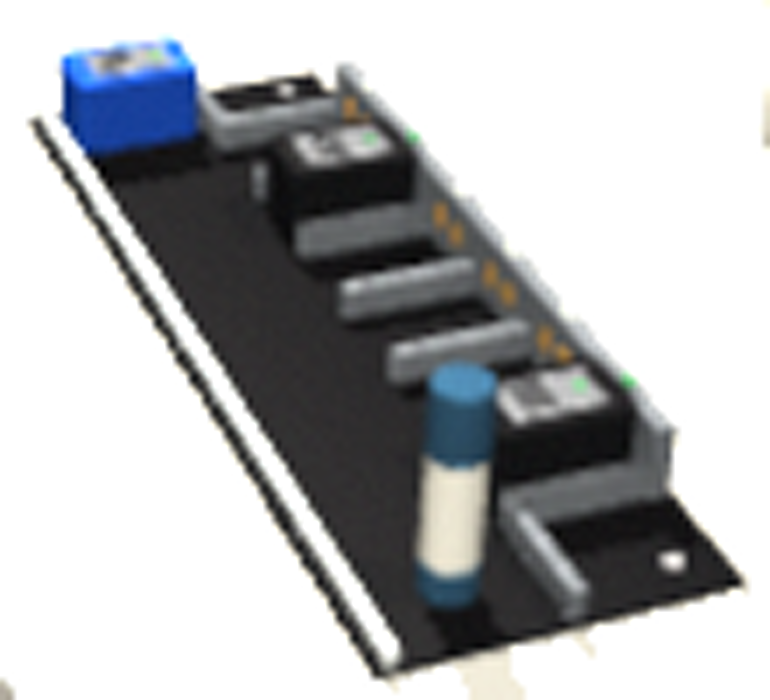

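```bash
cat > fit.py <<'E'
from h import *
t=env.read_camera("top"); s=env.read_camera("side")
P=lambda U,V,k,c0,r0:((U+.5)/k-.5+c0,(V+.5)/k-.5+r0)
T=[((33,100,18),(244,181)),((33,50,18),(326,189)),((33,0,18),(405,197)),((33,-50,18),(486,208)),((33,-100,18),(568,214)),
((-36,208,12),(60,279)),((-36,-208,12),(734,340))]
S=[((33,50,18),(297,228)),((33,0,18),(342,289)),((33,-50,18),(391,352)),((-36,-208,12),(392,648)),((-36,208,12),(45,119))]
def W(q,p):
    x,y,z=p;c,si=np.cos(q[2]),np.sin(q[2]);return np.array([q[0]+c*x-si*y,q[1]+si*x+c*y,z])
def res(q,use="ts"):
    r=[]
    if "t" in use: r+=[proj(t,W(q,p))-P(*m,5.9,215,170) for p,m in T]
    if "s" in use: r+=[proj(s,W(q,p))-P(*m,7,215,175) for p,m in S]
    return np.ravel(r)
if __name__=="__main__":
  for use in("t","s","ts"):
    f=least_squares(res,[580,30,-.1],args=(use,),x_scale=[10,10,.01]);print(use,f.x.round(4),f.fun.round(1))
  q=f.x
  # pack & glue
  for n,uv,z in(("pack",(101,214),40),("glue",(708,260),92)):
    w=ray(t,*P(*uv,5.9,215,170),z);c,si=np.cos(q[2]),np.sin(q[2]);d=w[:2]-q[:2];print(n,w,c*d[0]+si*d[1],-si*d[0]+c*d[1])
  for n,uv,z in(("pack",(131,61),40),("glue",(462,380),92)):
    w=ray(s,*P(*uv,7,215,175),z);c,si=np.cos(q[2]),np.sin(q[2]);d=w[:2]-q[:2];print(n,w,c*d[0]+si*d[1],-si*d[0]+c*d[1])
E
python3 fit.py
```

```text
t [ 4.752746e+02 -1.187617e+02 -8.590000e-02] [-0.1  0.2 -0.2  0.2  0.2  0.1  0.2 -0.5  0.1 -0.2 -0.6 -0.1  0.5  0.3]
s [ 4.752375e+02 -1.208997e+02 -9.590000e-02] [ 0.1  0.3  0.1  0.1  0.   0.3  0.2  0.9 -0.6 -2.7]
ts [ 4.754497e+02 -1.194102e+02 -9.090000e-02] [ 0.1  0.1 -0.   0.   0.4  0.   0.4 -0.5  0.3 -0.1 -0.4 -0.4  0.6  0.6
 -0.1 -0.  -0.1 -0.2 -0.1 -0.1  0.4  0.4 -1.  -2.8]
pack [492.37049032  63.54584387  40.        ] 0.23753260648416585 183.73668155943247
glue [ 459.04032999 -290.97119045   92.        ] -0.7628801559229483 -172.34227932525755
pack [493.79474944  60.63601145  40.        ] 1.9201360304107382 180.9682010178265
glue [ 461.82245432 -289.28991239   92.        ] 1.855081199120093 -170.41531538507553
```

```bash
cat > where.py <<'E'
from h import *
from scipy.spatial.transform import Rotation as R
Q=np.array([475.3,-119.5,-0.088])
def st(tgt=None):
    s=env.state();M=R.from_quat(s["tcp_rot"]).as_matrix();p=s["position"];c,si=np.cos(Q[2]),np.sin(Q[2])
    A=np.array([[c,si],[-si,c]]);r=A@(p[:2]-Q[:2])
    yz=np.array([[c,si,0],[-si,c,0],[0,0,1]])@M
    print("t%.2f"%s["time_s"],"rack xy",r.round(1),"tip z %.1f"%(p[2]-22),"F",s["wrist_force"].round(1),"open %.2f"%s["opening"])
    print("tool axes in rack (cols)\n",yz.round(3))
    if tgt is not None:
        d=np.array([tgt[0]-r[0],tgt[1]-r[1],tgt[2]+22-p[2]]);print("needed rows units (x20mm)",(yz.T@d/20).round(2), "turn rad for tool y along rack y:", )
if __name__=="__main__":
    import sys; a=[float(v) for v in sys.argv[1:]]; st(a if a else None)
E
python3 where.py -3 240 120
```

```text
t0.30 rack xy [-373.5  717.6] tip z 231.0 F [ 0.5  0.3 -0.4] open 1.00
tool axes in rack (cols)
 [[-0.    -0.985  0.17 ]
 [-0.001  0.17   0.985]
 [-1.    -0.    -0.001]]
needed rows units (x20mm) [  5.56 -22.31 -20.38] turn rad for tool y along rack y:
```

```bash
python3 -m inch '{"linear":[[0,0,-0.5],[0,-0.8,-1],[0,-0.8,-1],[0,-0.8,-1],[0,-0.8,-1],[0,-0.8,-1],[0,-0.8,-1],[0,-0.8,-1],[0,-0.8,-1],[0,-0.8,-1]],"turn":[-0.7,-0.7,-0.7,0,0,0,0,0,0,0],"grip":[1,1,1,1,1,1,1,1,1,1]}' 40; python3 where.py -3 240 120
```

```text
time_s: 1.55
position: [290.1, 419.7, 252.6]
tcp_rot: [-0.479, 0.52, 0.479, 0.52]
wrist_force: [-0.3, -0.4, -0.4]
opening: 0.003
t1.55 rack xy [-231.9  520.8] tip z 230.6 F [-0.3 -0.4 -0.4] open 0.00
tool axes in rack (cols)
 [[-0.    -1.    -0.007]
 [ 0.    -0.007  1.   ]
 [-1.     0.     0.   ]]
needed rows units (x20mm) [  5.52 -11.35 -14.12] turn rad for tool y along rack y:
```

```bash
python3 -m inch '{"linear":[[0,-0.8,-1],[0,-0.8,-1],[0,-0.8,-1],[0,-0.8,-1],[0,-0.8,-1],[0,-0.8,-1],[0,-0.8,-1],[0,-0.8,-1],[0.5,-0.8,-1],[0.5,-0.8,-1]],"turn":[0,0,0,0,0,0,0,0,0,0],"grip":[1,1,1,1,1,1,1,1,1,1]}'; python3 -m inch '{"linear":[[1,-0.8,-1],[1,-0.8,-1],[1,-0.8,-1],[1,-0.8,-1],[0.5,0,0],[0,0,0]],"turn":[0,0,0,0,0,0],"grip":[1,1,1,1,1,1]}'; python3 where.py -3 240 120
```

```text
time_s: 2.8
position: [438.4, 200.4, 234.1]
tcp_rot: [-0.479, 0.518, 0.48, 0.522]
wrist_force: [-0.0, -0.8, -0.3]
opening: 0.001
time_s: 3.55
position: [498.8, 112.5, 141.9]
tcp_rot: [-0.479, 0.518, 0.479, 0.523]
wrist_force: [0.8, 0.6, -0.2]
opening: 0.005
t3.55 rack xy [  3.  233.1] tip z 119.9 F [ 0.8  0.6 -0.2] open 0.01
tool axes in rack (cols)
 [[ 0.005 -1.    -0.005]
 [ 0.005 -0.005  1.   ]
 [-1.    -0.005  0.005]]
needed rows units (x20mm) [-0.01  0.3   0.34] turn rad for tool y along rack y:
```

```bash
python3 -m inch '{"linear":[[0.9,0.3,0.2],[1,0,0],[1,0,0],[0.5,0,0],[0,0,0]],"turn":[0,0,0,0,0],"grip":[1,1,1,1,1]}'; python3 where.py -3 235 14;python3 - <<'E'
from h import *
crop("top",130,240,190,330,5.5,"pics/t2.png"); crop("side",120,240,180,300,5,"pics/s2.png")
E
```

```text
time_s: 4.18
position: [494.1, 123.9, 76.2]
tcp_rot: [-0.481, 0.513, 0.481, 0.524]
wrist_force: [-0.4, -0.6, 0.2]
opening: -0.0
t4.17 rack xy [ -2.6 244.1] tip z 54.2 F [-0.4 -0.6  0.2] open -0.00
tool axes in rack (cols)
 [[ 0.01  -1.    -0.013]
 [ 0.011 -0.013  1.   ]
 [-1.    -0.011  0.011]]
needed rows units (x20mm) [ 2.    0.05 -0.48] turn rad for tool y along rack y:
```

View pics/t2.png

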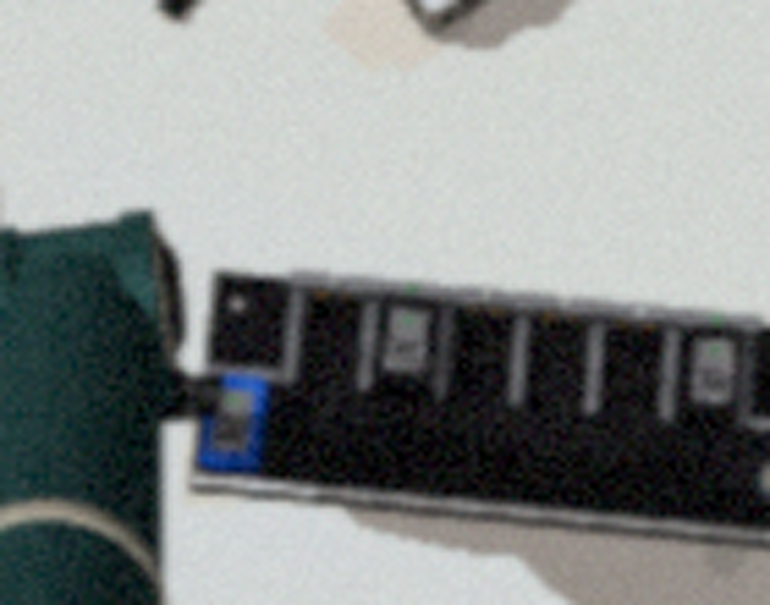

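View pics/s2.png

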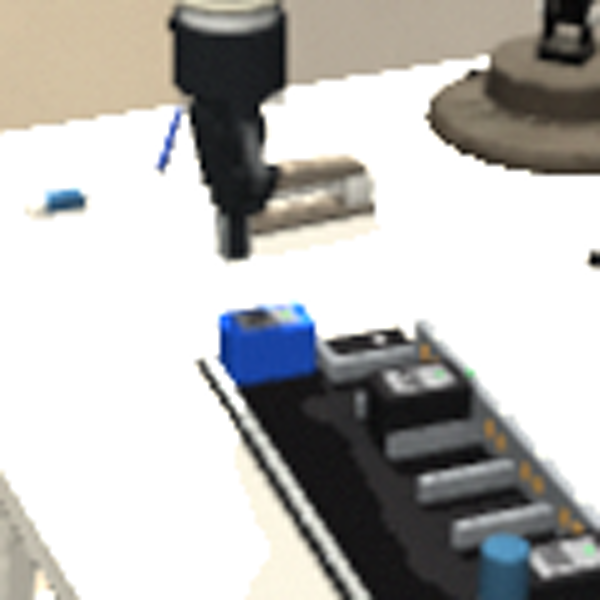

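```bash
python3 -m inch '{"linear":[[0.9,0,0],[0.9,0,0],[0.3,0,0],[0,0,0]],"turn":[0.16,0,0,0],"grip":[1,1,1,1]}'; python3 where.py -4 235 12
```

```text
time_s: 4.78
position: [496.3, 124.6, 33.5]
tcp_rot: [-0.478, 0.515, 0.476, 0.529]
wrist_force: [-0.7, -0.8, 0.3]
opening: -0.0
t4.78 rack xy [ -0.6 245. ] tip z 11.5 F [-0.7 -0.8  0.3] open -0.00
tool axes in rack (cols)
 [[ 0.014 -1.     0.002]
 [ 0.013  0.002  1.   ]
 [-1.    -0.014  0.013]]
needed rows units (x20mm) [-0.03  0.17 -0.5 ] turn rad for tool y along rack y:
```

```bash
python3 -m inch '{"linear":[[0,0.15,-0.5],[0,0,-0.5],[0,0,-0.4],[0,0,-0.4],[0,0,-0.4],[0,0,0]],"turn":[0,0,0,0,0,0],"grip":[1,1,1,1,1,1]}'; python3 where.py -4 235 12;python3 - <<'E'
from h import *
crop("top",170,240,215,350,5.9,"pics/t3.png"); crop("side",155,255,205,315,7,"pics/s3.png")
E
```

```text
time_s: 5.52
position: [489.8, 77.4, 34.3]
tcp_rot: [-0.478, 0.515, 0.475, 0.53]
wrist_force: [-0.5, 0.0, 0.6]
opening: 0.002
t5.53 rack xy [ -2.8 197.4] tip z 12.3 F [-0.5  0.   0.6] open 0.00
tool axes in rack (cols)
 [[ 0.017 -1.     0.004]
 [ 0.014  0.004  1.   ]
 [-1.    -0.017  0.014]]
needed rows units (x20mm) [0.04 0.07 1.88] turn rad for tool y along rack y:
```

View pics/t3.png

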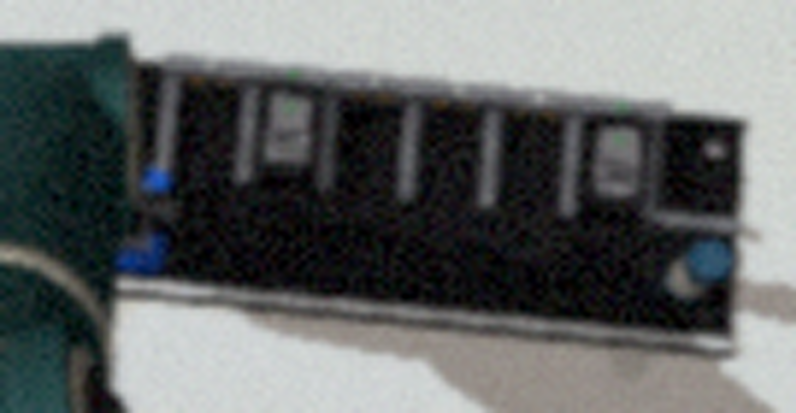

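View pics/s3.png

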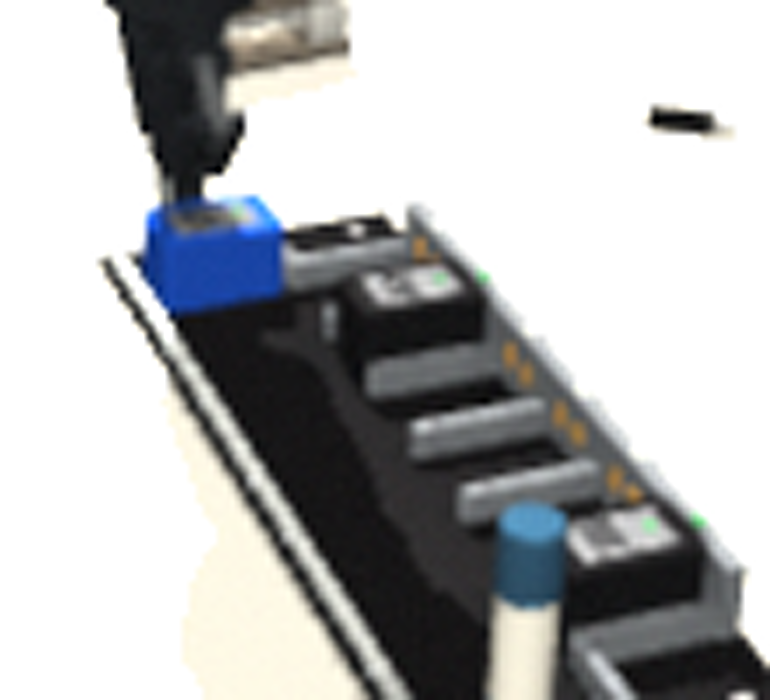

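```bash
cat > m.py <<'E'
import sys
from h import *
from where import Q
# args: cam k c0 r0 z U V ...
a=sys.argv;c=env.read_camera(a[1]);k,c0,r0,z=map(float,a[2:6]);v=list(map(float,a[6:]))
for U,V in zip(v[::2],v[1::2]):
    w=ray(c,(U+.5)/k-.5+c0,(V+.5)/k-.5+r0,z)[:2]-Q[:2];co,s=np.cos(Q[2]),np.sin(Q[2]);print((co*w[0]+s*w[1]).round(1),(-s*w[0]+co*w[1]).round(1))
E
echo top; python3 m.py top 5.9 215 170 40 168 240 172 182
echo side;python3 m.py side 7 205 155 40 284 225 172 245 150 208
```

```text
top
-11.0 142.1
24.5 143.3
side
31.1 146.1
-23.9 145.1
-22.3 182.3
```

```bash
python3 -m inch '{"linear":[[0,0,-0.4],[0,0,-0.4],[0,0,-0.4],[0,0,-0.4],[0,0,-0.4],[0,0,0]],"turn":[0,0,0,0,0,0],"grip":[1,1,1,1,1,1]}'; python3 where.py -4 58.5 12;python3 - <<'E'
from h import *
crop("side",155,255,205,315,7,"pics/s4.png")
crop("top",170,240,215,350,5.9,"pics/t4.png")
E
```

```text
time_s: 6.48
position: [486.3, 36.5, 33.8]
tcp_rot: [-0.478, 0.514, 0.476, 0.53]
wrist_force: [0.8, 0.2, -0.0]
opening: 0.0
t6.47 rack xy [ -2.7 156.3] tip z 11.8 F [ 0.8  0.2 -0. ] open 0.00
tool axes in rack (cols)
 [[ 0.018 -1.     0.002]
 [ 0.015  0.002  1.   ]
 [-1.    -0.018  0.015]]
needed rows units (x20mm) [-0.08  0.06 -4.89] turn rad for tool y along rack y:
```

View pics/s4.png

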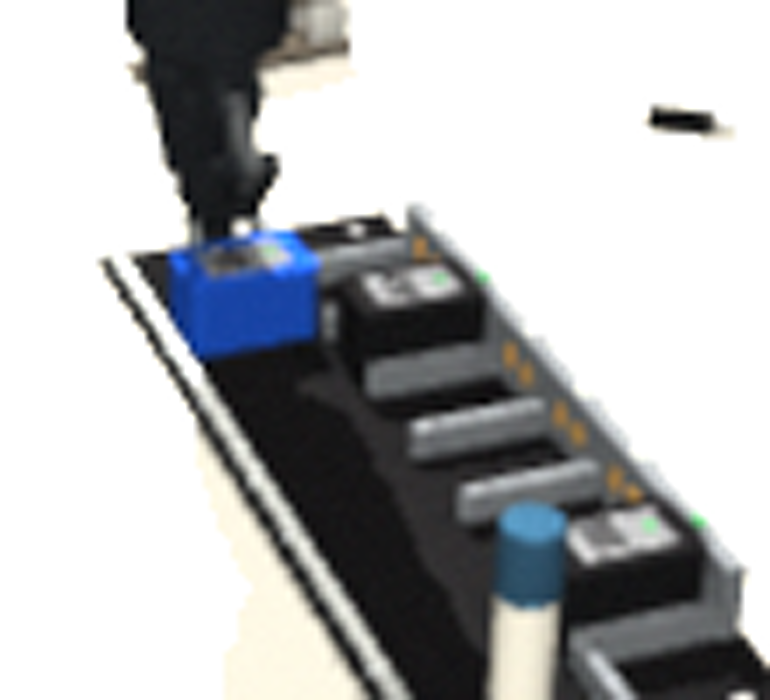

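View pics/t4.png

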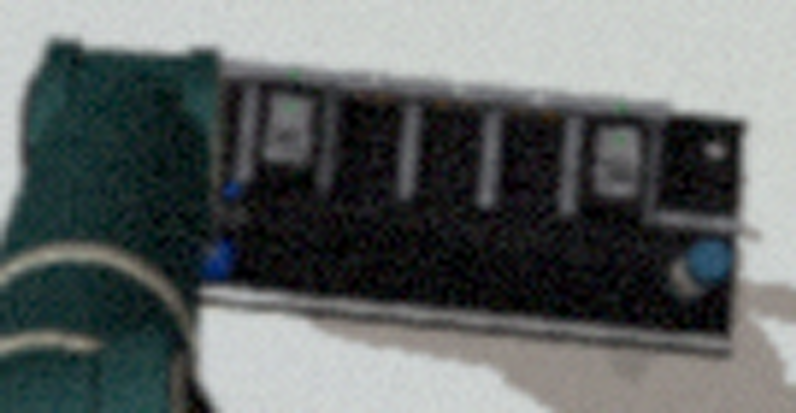

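```bash
python3 -m inch '{"linear":[[0,0.05,-0.4],[0,0,-0.4],[0,0,-0.4],[0,0,-0.4],[0,0,-0.4],[0,0,-0.4],[0,0,-0.4],[0,0,-0.4],[0,0,-0.4],[0,0,0]],"turn":[0,0,0,0,0,0,0,0,0,0],"grip":[1,1,1,1,1,1,1,1,1,1]}'; python3 where.py -4 58.5 12;python3 - <<'E'
from h import *
crop("side",155,255,205,315,7,"pics/s5.png")
crop("top",170,240,215,350,5.9,"pics/t5.png")
E
```

```text
time_s: 7.82
position: [478.5, -39.2, 32.6]
tcp_rot: [-0.478, 0.513, 0.476, 0.53]
wrist_force: [0.0, -0.2, 0.2]
opening: -0.001
t7.83 rack xy [-3.9 80.2] tip z 10.6 F [ 0.  -0.2  0.2] open -0.00
tool axes in rack (cols)
 [[ 0.018 -1.     0.   ]
 [ 0.015  0.     1.   ]
 [-1.    -0.018  0.015]]
needed rows units (x20mm) [-0.09  0.01 -1.09] turn rad for tool y along rack y:
```

View pics/s5.png

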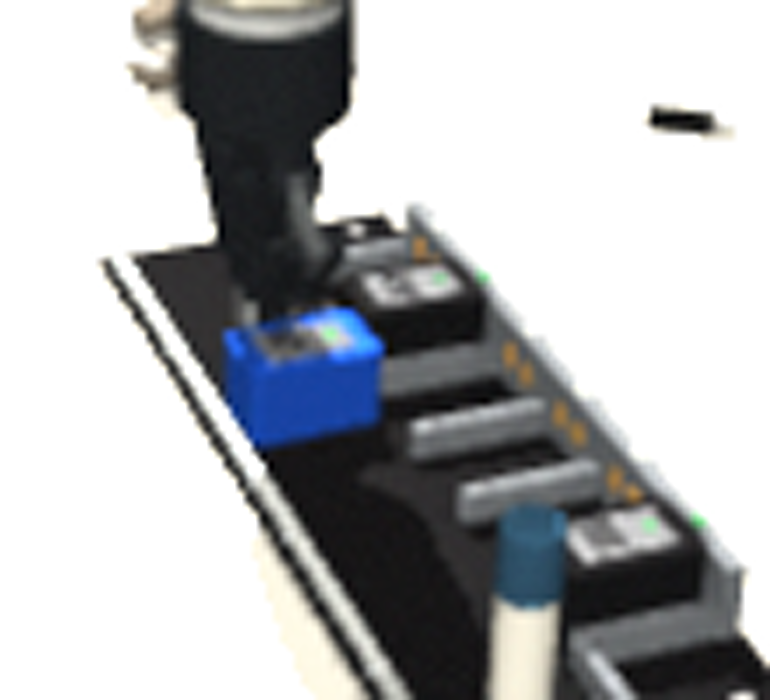

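View pics/t5.png

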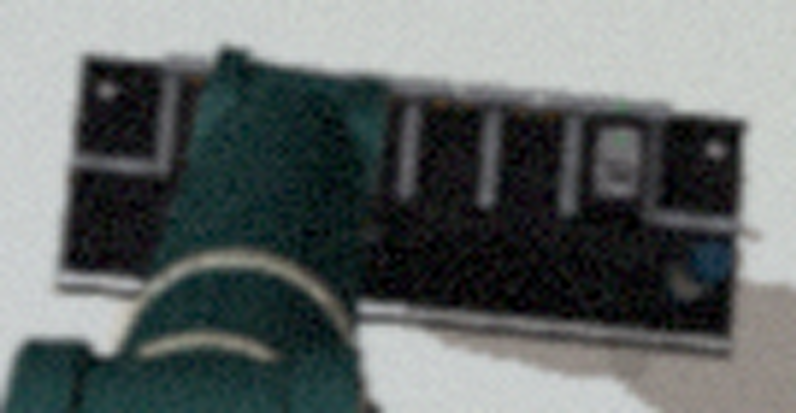

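```bash
python3 m.py side 7 205 155 40 383 350 245 374; echo; python3 m.py side 7 205 155 4 262 447 378 420; echo nose; python3 m.py side 7 205 155 18 412 443 461 507
```

```text
31.4 28.5
-30.6 30.0

-23.8 26.7
30.9 29.6
nose
28.7 -11.0
28.8 -60.0
```

```bash
python3 -m inch '{"linear":[[0,0,-0.3],[0,0,-0.3],[0,0,-0.3],[0,0,-0.15],[0,0,0]],"turn":[0,0,0,0,0],"grip":[1,1,1,1,1]}'; python3 where.py -4 58.5 12;python3 - <<'E'
from h import *
from where import Q
from fit import W
c=env.read_camera("side")
k=10;c0,r0=225,185
a=cv2.resize(cv2.convertScaleAbs(c["color"][r0:r0+60,c0:c0+70,::-1],alpha=1.6),None,fx=k,fy=k,interpolation=cv2.INTER_CUBIC)
cv2.imwrite("pics/s6.png",a)
def box(x0,x1,y0,y1,z0,z1,col):
    for z in(z0,z1):
        P=np.array([(proj(c,W(Q,(x,y,z)))-[c0,r0]+.5)*k-.5 for x,y in((x0,y0),(x1,y0),(x1,y1),(x0,y1))]).astype(int)
        cv2.polylines(a,[P],True,col,1)
box(-30,30,6,44,4,40,(0,255,255)); 
for y in(50,0,-50): box(33,94,y-3.5,y+3.5,4,18,(0,255,0))
box(-39,-33,-208,208,12,12,(0,0,255))
cv2.imwrite("pics/s6o.png",a)
E
```

```text
time_s: 8.7
position: [477.1, -59.5, 32.4]
tcp_rot: [-0.479, 0.512, 0.477, 0.529]
wrist_force: [-0.8, 0.8, 0.7]
opening: 0.002
t8.70 rack xy [-3.5 59.9] tip z 10.4 F [-0.8  0.8  0.7] open 0.00
tool axes in rack (cols)
 [[ 0.018 -1.    -0.003]
 [ 0.016 -0.002  1.   ]
 [-1.    -0.018  0.016]]
needed rows units (x20mm) [-0.08  0.02 -0.07] turn rad for tool y along rack y:
```

View pics/s6.png

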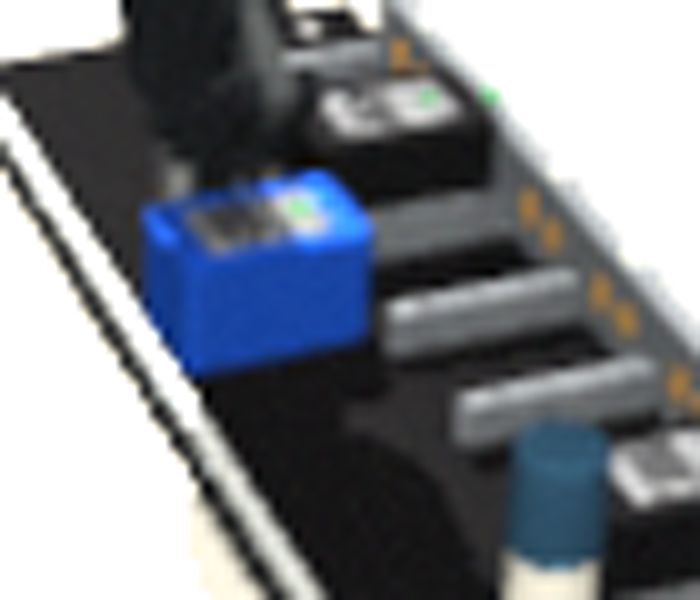

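View pics/s6o.png

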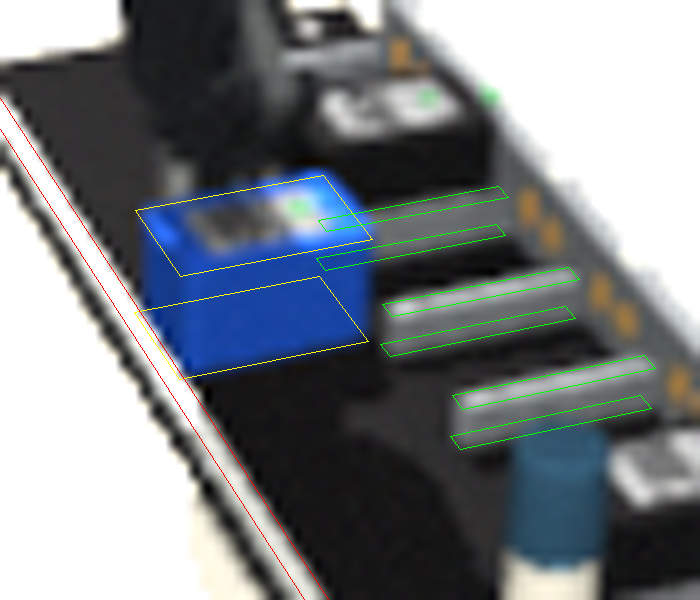

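```bash
python3 -m inch '{"linear":[[0,0,-0.08],[0,0,0]],"turn":[0,0],"grip":[1,1]}'; python3 where.py -4 58.5 12
```

```text
time_s: 9.1
position: [476.8, -60.7, 32.3]
tcp_rot: [-0.479, 0.512, 0.478, 0.529]
wrist_force: [-0.8, -0.3, 0.5]
opening: 0.002
t9.10 rack xy [-3.7 58.7] tip z 10.3 F [-0.8 -0.3  0.5] open 0.00
tool axes in rack (cols)
 [[ 0.018 -1.    -0.004]
 [ 0.016 -0.003  1.   ]
 [-1.    -0.018  0.016]]
needed rows units (x20mm) [-0.09  0.01 -0.01] turn rad for tool y along rack y:
```

```bash
python3 -m inch '{"linear":[[0,0,0.5],[-0.8,0,0.3],[-1,0.5,0],[-0.8,1,0],[0,1,-0.7],[0,0.6,-1],[0,0,-0.8],[0,0,0]],"turn":[0,0,0,0,0,0,0,0],"grip":[1,1,1,1,1,1,1,1]}'; python3 where.py -68 25 20;python3 - <<'E'
from h import *
from where import Q
from fit import W
c=env.read_camera("side")
k=10;c0,r0=225,185
a=cv2.resize(cv2.convertScaleAbs(c["color"][r0:r0+60,c0:c0+70,::-1],alpha=1.6),None,fx=k,fy=k,interpolation=cv2.INTER_CUBIC)
def box(x0,x1,y0,y1,z0,z1,col):
    for z in(z0,z1):
        P=np.array([(proj(c,W(Q,(x,y,z)))-[c0,r0]+.5)*k-.5 for x,y in((x0,y0),(x1,y0),(x1,y1),(x0,y1))]).astype(int)
        cv2.polylines(a,[P],True,col,1)
box(-30,30,6,44,4,40,(0,255,255)); 
cv2.imwrite("pics/s7.png",a)
crop("top",170,240,215,350,5.9,"pics/t7.png")
E
```

```text
time_s: 10.1
position: [411.6, -86.6, 90.1]
tcp_rot: [-0.482, 0.509, 0.478, 0.53]
wrist_force: [-0.7, 0.8, 0.1]
opening: -0.0
t10.10 rack xy [-66.4  27.1] tip z 68.1 F [-0.7  0.8  0.1] open -0.00
tool axes in rack (cols)
 [[ 0.024 -1.    -0.009]
 [ 0.018 -0.009  1.   ]
 [-1.    -0.024  0.017]]
needed rows units (x20mm) [ 2.4   0.14 -0.15] turn rad for tool y along rack y:
```

View pics/s7.png

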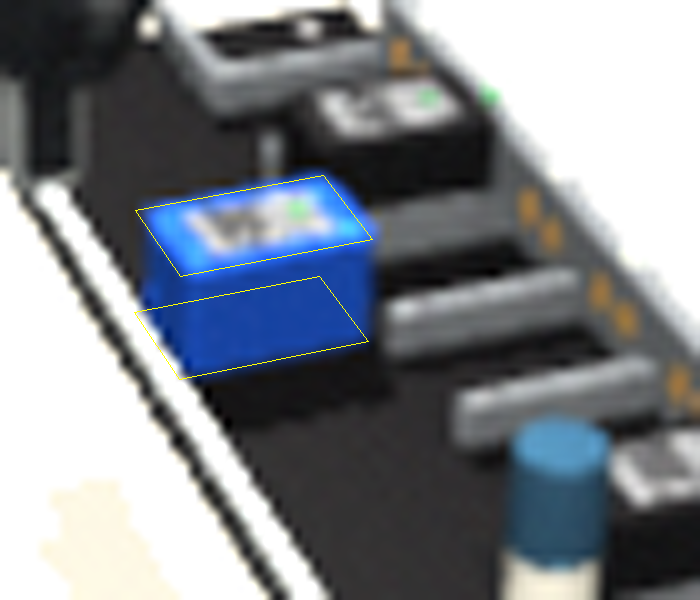

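View pics/t7.png

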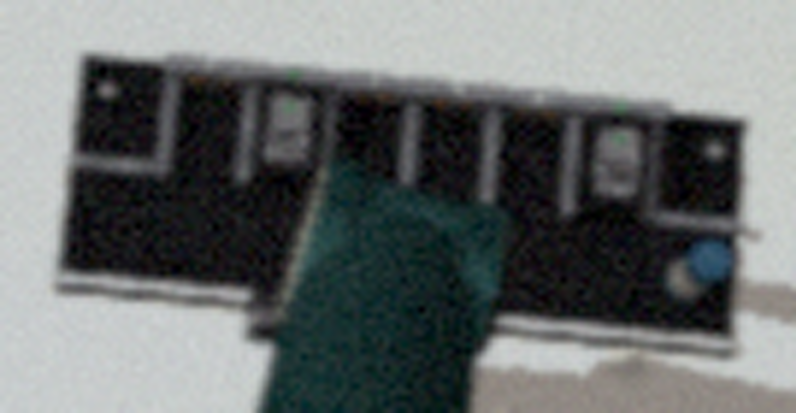

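```bash
python3 -m inch '{"linear":[[0.8,0.1,-0.1],[0.8,0,0],[0.6,0,0],[0,0,0]],"turn":[0.12,0,0,0],"grip":[1,1,1,1]}'; python3 where.py -50 25 20
```

```text
time_s: 10.8
position: [411.8, -83.9, 44.3]
tcp_rot: [-0.481, 0.509, 0.477, 0.53]
wrist_force: [-0.1, 0.1, 0.2]
opening: -0.004
t10.80 rack xy [-66.4  29.9] tip z 22.3 F [-0.1  0.1  0.2] open -0.00
tool axes in rack (cols)
 [[ 0.024 -1.    -0.007]
 [ 0.019 -0.006  1.   ]
 [-1.    -0.024  0.019]]
needed rows units (x20mm) [ 0.13 -0.81 -0.25] turn rad for tool y along rack y:
```

```bash
python3 -m inch '{"linear":[[0.1,0,-0.25],[0,-0.4,0],[0,-0.3,0],[0,0,0]],"turn":[0.1,0,0,0],"grip":[1,1,1,1]}'; python3 where.py 24 25 20
```

```text
time_s: 11.3
position: [427.8, -90.7, 43.6]
tcp_rot: [-0.479, 0.511, 0.474, 0.533]
wrist_force: [0.1, 0.8, -0.1]
opening: 0.0
t11.30 rack xy [-49.9  24.5] tip z 21.6 F [ 0.1  0.8 -0.1] open 0.00
tool axes in rack (cols)
 [[ 0.027 -1.     0.002]
 [ 0.019  0.002  1.   ]
 [-0.999 -0.027  0.019]]
needed rows units (x20mm) [ 0.18 -3.69  0.03] turn rad for tool y along rack y:
```

```bash
python3 -m inch '{"linear":[[0.05,-0.3,0],[0.02,-0.3,0],[0.02,-0.3,0],[0.02,-0.3,0],[0.02,-0.3,0],[0,0,0]],"turn":[0,0,0,0,0,0],"grip":[1,1,1,1,1,1]}'; python3 where.py 24 25 20;python3 - <<'E'
from h import *
crop("side",185,245,225,295,10,"pics/s8.png")
E
```

```text
time_s: 12.05
position: [459.1, -93.3, 41.5]
tcp_rot: [-0.479, 0.511, 0.475, 0.533]
wrist_force: [-0.9, -0.2, -0.5]
opening: 0.001
t12.05 rack xy [-18.5  24.7] tip z 19.5 F [-0.9 -0.2 -0.5] open 0.00
tool axes in rack (cols)
 [[ 0.025 -1.     0.001]
 [ 0.019  0.002  1.   ]
 [-1.    -0.025  0.019]]
needed rows units (x20mm) [ 0.03 -2.12  0.02] turn rad for tool y along rack y:
```

View pics/s8.png

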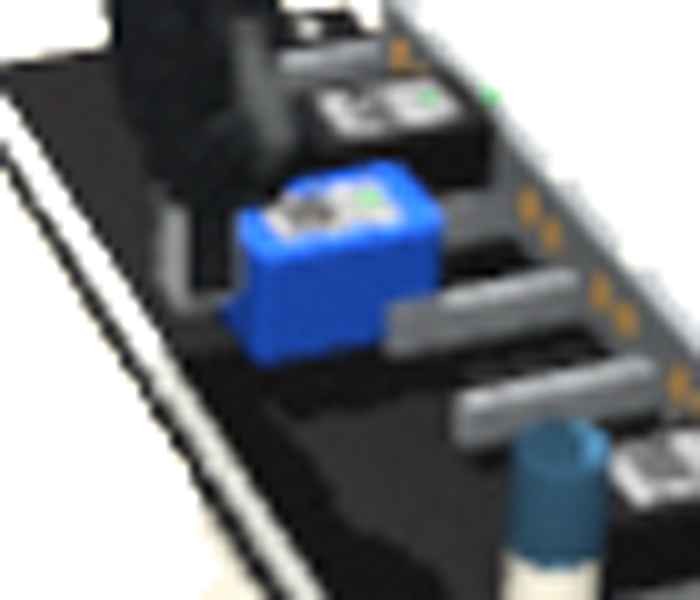

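It is entering the gap straight (pack behind the middle partition's nose at ~(390,320)). Keep going.

```bash
python3 -m inch '{"linear":[[0,-0.3,0],[0,-0.3,0],[0,-0.3,0],[0,-0.3,0],[0,-0.3,0],[0,-0.3,0],[0,0,0]],"turn":[0,0,0,0,0,0,0],"grip":[1,1,1,1,1,1,1]}'; python3 where.py 24 25 20;python3 - <<'E'
from h import *
crop("side",185,245,225,295,10,"pics/s9.png")
E
```

```text
time_s: 12.98
position: [497.2, -96.7, 42.3]
tcp_rot: [-0.479, 0.511, 0.475, 0.533]
wrist_force: [0.1, 0.3, -0.1]
opening: -0.0
t12.97 rack xy [19.8 24.7] tip z 20.3 F [ 0.1  0.3 -0.1] open -0.00
tool axes in rack (cols)
 [[ 0.025 -1.     0.001]
 [ 0.019  0.002  1.   ]
 [-1.    -0.025  0.019]]
needed rows units (x20mm) [ 0.02 -0.21  0.02] turn rad for tool y along rack y:
```

View pics/s9.png

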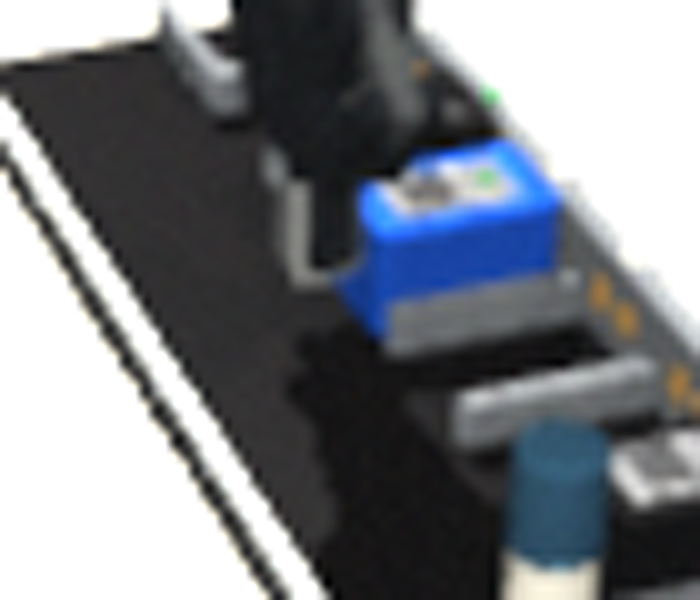

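```bash
python3 -m inch '{"linear":[[0,-0.12,0],[0,-0.12,0]],"turn":[0,0],"grip":[1,1]}'; python3 where.py 24 25 20;python3 -m inch '{"linear":[[0,-0.12,0],[0,-0.12,0]],"turn":[0,0],"grip":[1,1]}'; python3 where.py 24 25 20
```

```text
time_s: 13.28
position: [500.0, -96.9, 42.2]
tcp_rot: [-0.478, 0.512, 0.476, 0.532]
wrist_force: [-6.4, 0.2, 4.8]
opening: 0.0
t13.28 rack xy [22.6 24.7] tip z 20.2 F [-6.4  0.2  4.8] open 0.00
tool axes in rack (cols)
 [[ 0.02  -1.     0.002]
 [ 0.02   0.002  1.   ]
 [-1.    -0.02   0.02 ]]
needed rows units (x20mm) [ 0.01 -0.07  0.02] turn rad for tool y along rack y:
time_s: 13.52
position: [500.2, -96.9, 41.5]
tcp_rot: [-0.475, 0.514, 0.479, 0.53]
wrist_force: [-5.8, 0.7, 5.1]
opening: -0.001
t13.53 rack xy [22.8 24.7] tip z 19.5 F [-5.8  0.7  5.1] open -0.00
tool axes in rack (cols)
 [[ 0.01  -1.     0.002]
 [ 0.021  0.002  1.   ]
 [-1.    -0.01   0.021]]
needed rows units (x20mm) [-0.02 -0.06  0.01] turn rad for tool y along rack y:
```

```bash
python3 -m inch '{"linear":[[0,0.3,0],[0,0.7,0],[-0.6,0.7,0],[-1,0.7,0],[-1,0.5,0],[-1,0,1],[-1,0,1],[-1,0,1],[0,0,1],[0,0,1]],"turn":[0,0,0,0,0,0,0,0,0,0],"grip":[1,1,1,1,1,1,1,1,1,1]}';python3 -m inch '{"linear":[[0,0,1],[0,0,1],[0,0,1],[0,0,1],[0,0,0]],"turn":[0,0,0,0,0],"grip":[1,1,1,1,1]}'; python3 where.py;python3 - <<'E'
from h import *
from where import Q
from fit import W
for n,k,c0,r0,w,h in(("side",10,225,185,70,60),("top",5.9,215,170,135,70)):
    c=env.read_camera(n)
    a=cv2.resize(cv2.convertScaleAbs(c["color"][r0:r0+h,c0:c0+w,::-1],alpha=1.6),None,fx=k,fy=k,interpolation=cv2.INTER_CUBIC)
    P=np.array([(proj(c,W(Q,(x,y,40)))-[c0,r0]+.5)*k-.5 for x,y in((34,6),(94,6),(94,44),(34,44))]).astype(int)
    cv2.polylines(a,[P],True,(0,255,255),1)
    cv2.imwrite(f"pics/{n}10.png",a)
E
```

```text
time_s: 14.78
position: [443.4, 7.2, 158.6]
tcp_rot: [-0.475, 0.514, 0.477, 0.533]
wrist_force: [0.2, 0.5, -0.9]
opening: -0.001
time_s: 15.4
position: [448.3, 90.1, 160.6]
tcp_rot: [-0.476, 0.512, 0.477, 0.533]
wrist_force: [-0.1, -0.9, -1.3]
opening: 0.004
t15.40 rack xy [-45.3 206.4] tip z 138.6 F [-0.1 -0.9 -1.3] open 0.00
tool axes in rack (cols)
 [[ 0.019 -1.     0.004]
 [ 0.024  0.005  1.   ]
 [-1.    -0.019  0.024]]
```

View pics/side10.png

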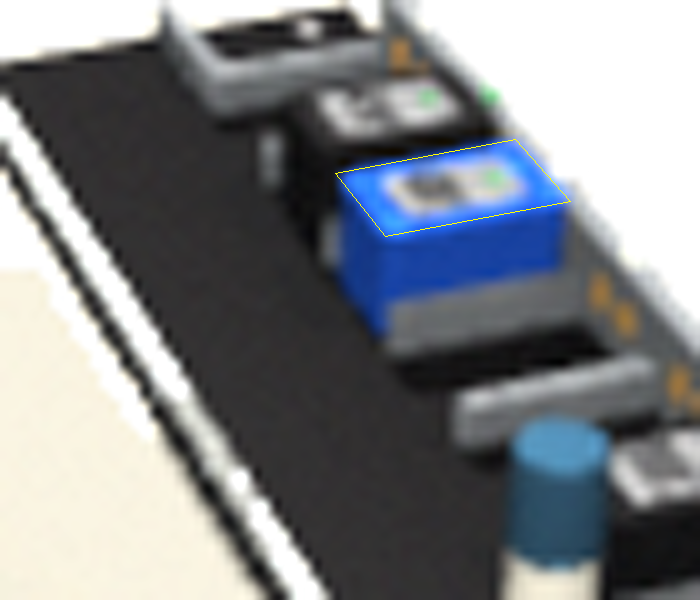

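View pics/top10.png

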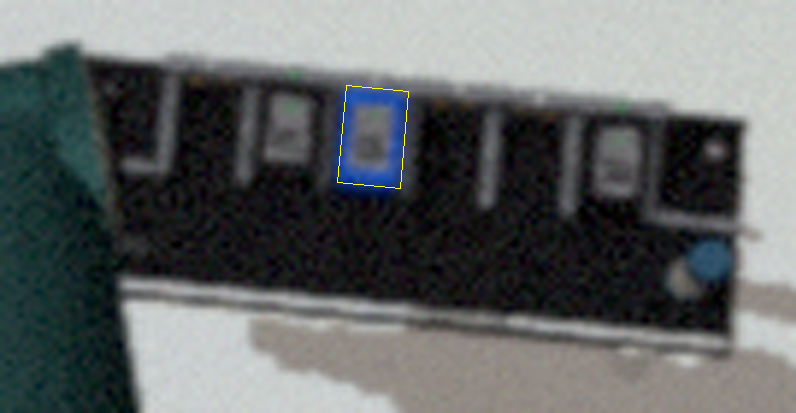

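```bash
python3 - <<'E'
from h import *
from where import Q
c=env.read_camera("side")
a=cv2.resize(cv2.convertScaleAbs(c["color"][190:225,250:295,::-1],alpha=1.5),None,fx=17,fy=17,interpolation=cv2.INTER_NEAREST);cv2.imwrite("pics/s11.png",a)
c=env.read_camera("top")
a=cv2.resize(cv2.convertScaleAbs(c["color"][178:208,255:300,::-1],alpha=2.2),None,fx=17,fy=17,interpolation=cv2.INTER_NEAREST);cv2.imwrite("pics/t11.png",a)
hsv=cv2.cvtColor(c["color"],cv2.COLOR_RGB2HSV)
m=cv2.inRange(hsv,(105,120,50),(130,255,255));m[:175]=0;m[208:]=0;m[:,:255]=0;m[:,300:]=0
pts=cv2.findNonZero(m);print(cv2.minAreaRect(pts))
b=cv2.minAreaRect(pts);co,s=np.cos(Q[2]),np.sin(Q[2])
for uv in [b[0],*cv2.boxPoints(b)]:
    w=ray(c,*uv,40)[:2]-Q[:2];print((co*w[0]+s*w[1]).round(1),(-s*w[0]+co*w[1]).round(1))
E
```

```text
((277.43035888671875, 193.26638793945312), (12.131789207458496, 17.111255645751953), 5.19442892074585)
62.1 26.1
30.9 47.8
93.4 47.8
93.6 4.3
31.0 4.7
```

View pics/s11.png

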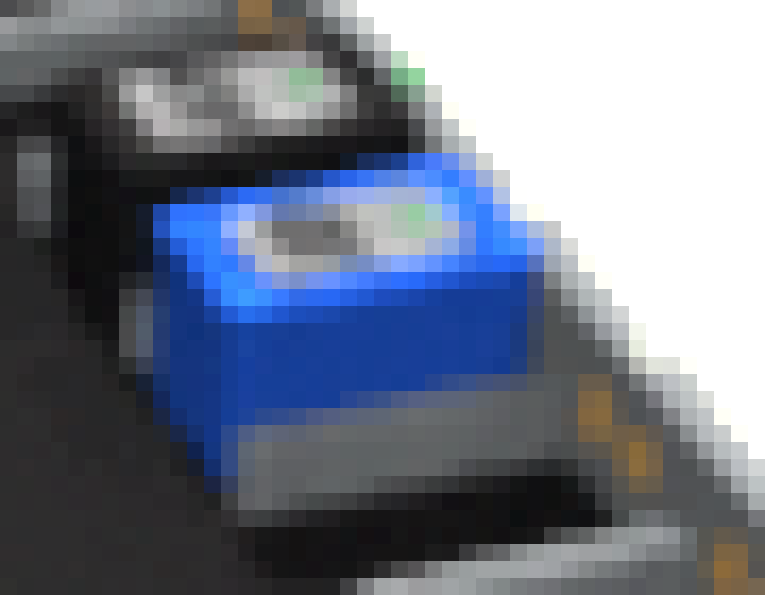

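View pics/t11.png

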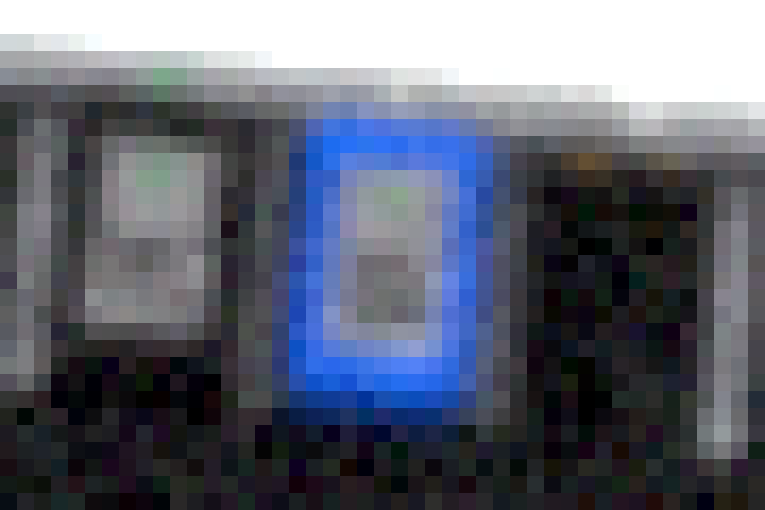

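```bash
python3 -c "
from workcell import env
print(env.close_job())"
```

```text
the job is handed in; nothing more can be done
None
```

I pushed the pack with closed fingertips, never gripping it. It went right along the channel past the first two gaps, then fully home into the third gap from the left (left3). I handed the job in at about 15.6 s of the 54 s.

**Last checks:**
- **Final push:** the finger stalled against the pack at 6–7 N of wrist force. By then the finger's front face was at rack x ≈ 33.8 mm; the home value is 34 mm.
- **Top camera:** the pack measured at rack x ≈ 62, y ≈ 26 mm and straight in the gap. No dark gap shows between it and the back wall. Its label lines up with the one on the fixed black pack.
- **Robot:** the arm was clear at the end, with the fingertips 139 mm above the desk and touching nothing.
- **Other objects:** the glue stick was still standing in its place in the final pictures. I did not re-measure the stapler, eraser or clip, but the arm never came near them.

**Disagreement:** the camera readings put the pack about 2 mm short of home, whereas the finger stall implies it is within about 0.5 mm. The 2 mm is within the calibration error, and both readings are inside the 4 mm tolerance.

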